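Screw down the cap of the narrow filter holder

TASK

Of the two filter holders on the bench, the narrow one has its filter in, but its knurled cap is only started on the thread: screw it clockwise (seen from above) until it is fully home, letting go and taking a fresh grip between turns. Leave the cap of the wide holder as it is; that one still waits for its filter.

Things in the scene. Friction and masses are not known exactly. Their poses are not given: they have to be found in the camera images.
- narrow_cap (a joint): Angle (rad) of the narrow holder's cap on its right-hand thread: 0 is fully home on a hard stop; it grows as the cap is unscrewed (counter-clockwise from above). Starts at 3.6 to 4.8. Thread drag about 0.05 N m; the cap stays where it is left. It sinks 6 mm per full turn (1 mm per rad).
- narrow_top (a point): Centre of the top face of the cap, on its axis; z up, x along the white line on the cap. Grey knurled upright cylinder, 34 mm across, 20 tall; a fixed steel stub 15 across stands 10 above the face. Face at z = 70 mm when home. The holder is fixed: barrel 26 across under the cap, hose barb at one side up to z = 33 reaching 34 from the axis, foot 66 across, 12 high.
- wide_cap (a joint): Turning angle (rad) of the wide holder's cap, same sense and thread; it starts at 2.9 to 3.1 rad, half a turn open, and is to be left as it is.
- wide_top (a point): Centre of the top face of the wide holder's cap: same build and heights, but the cap is 54 mm across and the foot 86. One holder stands to the left, one to the right, either way round, axes at least 210 mm apart. Also fixed to the worktop.

How it is judged:
On the way:
1. the narrow holder's cap has been screwed part of the way (it stands between 0.4 and 3.4 rad) and the gripper has let go of it for a fresh grip (value of joint narrow_cap between 0.4 and 3.4 rad and contact force between the fingers and anything else below 0.5 N), for 0.1 s.
At the end, for the whole second after the job is handed in: The narrow holder's cap is within 0.26 rad (15 degrees) of fully home, and the wide holder's cap still stands between 2.6 and 3.4 rad, where it was to within 0.3 rad (value of joint narrow_cap below 0.26 rad and value of joint wide_cap between 2.6 and 3.4 rad); the robot touches nothing.
It fails at once if the wide holder's cap is turned (out of 2.6 to 3.4 rad) (value of joint wide_cap below 2.6 rad or value of joint wide_cap above 3.4 rad).
It also fails if it takes over 56 s, if anything falls off the work surface, if the arm or the gripper's body presses on something with over 40 N, if the wrist force passes 120 N, or if a joint passes its speed limit or range.

ROBOT

A 6-joint arm with a two-finger parallel gripper is mounted at the origin on a cart in front of the work surface, level with it; the furniture and walls round the work are solid. World frame = base frame: x ahead of the robot, y to its left, z up, the work surface at z = 0. Lengths are in m, angles in rad, forces in N, time in s.
With the tool pointing down it reaches from about 0.25 to 0.725 m from the base axis. Payload 4 kg.
Tool frame: the origin (TCP) lies on the front face of the gripper's body, between the roots of the fingers; the fingertips stand 73 mm ahead of it and the grasp point (between the pads) lies 54 mm ahead of it; z points along the fingers, y is the line along which they close (so a half turn about z gives the same grasp; the last joint's range is limited). The gripper opens to 85 mm and grips with 20 to 120 N. Pads are 22 mm wide; open, the fingers measure 114 mm over their backs; the gripper's body (76 mm by 85 mm) begins 54 mm behind the grasp point. The pads swing forward as they close: fully open they stand 13 mm farther back than shut.
Start: joints at [1.219, 0.241, 0.005, 1.335, 0, 1.571], TCP at [0.172, 0.469, 0.304] pointing down, gripper open.
Joint ranges: [-2.72, 2.72], [-1.05, 1.87], [-1.09, 1.28], [-1.99, 2.15], [-1.42, 1.44], [-3.14, 3.14]. Speed limits (rad/s): [2.79, 2.79, 3.14, 3.14, 3.14, 3.14].

INTERFACE

Orientations are given as a unit quaternion [x, y, z, w].
In Python, from workcell import bot gives the robot as it stands. The module is installed in compiled form; this text tells all that it offers.
- The arm moves only by the tool step_arm, never from a script. Its argument "rows" is a list of rows, each a list of 2 entries, a list of its own where there are three numbers: the shift along the tool's x, y, z in mm, then the turn about the tool's z in degrees. A call has 1 to 12 rows; each row is the pose to reach, as a shift and turn from the pose commanded when the call began, along the tool's axes at that moment; what a row does not reach only later rows make up. A row lasts 1/8 s, in which the tool goes at most 62.5 mm and 10.7 degrees, less where a joint would pass 70% of its speed; a pose out of reach is approached as far as the arm can. A call with a gripper value outside its range is refused whole. "claw" is the gripper's target within -1 to 1 (shut at 1, half-way at 0, fully open at -1), set as the call begins (left out, the last holds). The fingers move at their own pace and stop on an object; the grip force is fixed at half the most. Time passes only in rows, so rows that repeat a pose let the fingers close. It gives the time, the measured TCP pose, the force, the opening and the grip force at its end, in the units of the state.
- bot.get_obs(): the state, without advancing time (a new reading comes with each control period).
- bot.camera(name): name is "side" or "top"; returns (picture, depth): 420x560x3 uint8, red, green, blue; 420x560 float32, m along the optical axis (not along the pixel's ray), 0 where there is no reading.
- bot.camera_params(name): a dict with "fx", "fy", "cx", "cy" (pixels), "D" ([k1, k2, p1, p2, k3] as OpenCV has them; the pictures are not rectified), "pose" (4x4, takes a point from camera to world coordinates). Camera axes: x right, y up, looking along -z (the intrinsics and any distortion apply to the point x, -y, -z); pixel columns grow to the right and rows downward; lengths in m; the calibration is good to about 2 mm. A picture is of the moment at which its call begins. camera_params takes no time and is no camera call.
- bot.job_done(): hands the job in; it is judged then, once.
Trained networks look in the newest picture that a camera, given by its name, has taken for a name from the list of things; names that differ only in an ending like _2 or _b are one class to them, and where a whole thing is asked for, a point or a joint stands for the part that bears it (a point fixed in the world has none). Each returns a list of dicts, best first, with "score" (0 to 1); they miss things now and then, are a little off and sometimes report something else, mostly with a low value. They report only what shows in the picture. A call takes as long as a camera call.
- bot.trace(target, camera): "pixels" (420x560 bool, what is visible of it) and "uv" ([column, row] in pixels, amid what is visible of it).
The state is a dict: "clock": time; "joint_pos": joint angles; "joint_vel": joint speeds; "tau": joint torques, N m; "eef_pos": TCP position; "tool_rot": TCP orientation; "ft_force": force on the tool from outside, world axes, zero at the start; "ft_torque": the same for the moment, N m; "grip_width": finger opening in m; "grasp_force": force on a finger pad.
Only numpy, scipy, OpenCV 4.12 (cv2) and the standard library are available. Lean on these libraries where they do the work, as an engineer would, in place of code of your own. Each camera call takes 0.05 s, during which the arm holds its last target. There are 200 camera calls.

## Working session

There is one attempt and no reset: what is moved stays moved. The work goes in short steps, Python scripts to look and compute and a tool call to move; the robot and the scene stay as the last step left them, time stands still between calls to the robot, and variables do not carry over. Pictures are saved under pics/ and viewed, at most 10 in all, crops included, and the job is handed in when it is done.

Besides the shell and the picture viewer there is one more tool, called after ">>>" as name(argument=value, ...) on one line, values as JSON. step_arm: Moves the arm, as the interface text tells. Its arguments: {"type":"object","properties":{"rows":{"type":"array"},"claw":{"type":"number"}},"required":["rows"]}

```bash
mkdir -p pics; cat > h.py <<'E'
from workcell import bot
import numpy as np, cv2
def pts(cam,mask,depth):
    p=bot.camera_params(cam); v,u=np.nonzero(mask&(depth>0)); d=depth[v,u]
    K=np.array([[p["fx"],0,p["cx"]],[0,p["fy"],p["cy"]],[0,0,1]])
    n=cv2.undistortPoints(np.stack([u,v],1).astype(float)[:,None],K,np.array(p["D"],float))[:,0]
    c=np.stack([n[:,0]*d,-n[:,1]*d,-d,np.ones_like(d)],1)
    return (c@np.array(p["pose"]).T)[:,:3]
E
python3 - <<'E'
from h import *
for cam in("top","side"):
    im,d=bot.camera(cam); cv2.imwrite(f"pics/{cam}1.png",im[:,:,::-1])
    print(cam,np.round(bot.camera_params(cam)["pose"],2).tolist())
    for t in("narrow_cap","wide_cap"):
        for r in bot.trace(t,cam)[:2]:
            P=pts(cam,r["pixels"],d); 
            if len(P)==0: print(t,r["score"],"none");continue
            zt=np.percentile(P[:,2],[5,50,95]); print(t,r["score"],r["uv"],len(P),zt.round(4),P[:,:2].min(0).round(4),P[:,:2].max(0).round(4))
            m=np.abs(P[:,2]-zt[1])<.004; print("  face", P[m].mean(0).round(4), cv2.minEnclosingCircle(P[m][:,:2].astype(np.float32)))
o=bot.get_obs(); print(o)
E
```

```text
top [[-0.02, 0.99, -0.13, 0.38], [-1.0, -0.03, -0.02, -0.01], [-0.02, 0.13, 0.99, 1.09], [0.0, 0.0, 0.0, 1.0]]
narrow_cap 0.7 [343.5, 228.5] 133 [0.0708 0.0737 0.0768] [ 0.4431 -0.1743] [ 0.4757 -0.1436]
  face [ 0.4595 -0.1579  0.0738] ((0.4595477879047394, -0.15877190232276917), 0.01658342406153679)
wide_cap 0.7 [206.0, 206.0] 480 [0.0654 0.072  0.0756] [0.4958 0.1273] [0.5506 0.1814]
  face [0.5231 0.1547 0.072 ] ((0.5236771106719971, 0.15474015474319458), 0.028605762869119644)
side [[0.91, 0.2, -0.36, 0.1], [-0.41, 0.48, -0.77, -0.87], [0.02, 0.86, 0.52, 0.66], [0.0, 0.0, 0.0, 1.0]]
narrow_cap 0.47 [280.6, 268.6] 240 [0.0493 0.0707 0.0767] [ 0.4428 -0.1815] [ 0.4901 -0.0623]
  face [ 0.4561 -0.1693  0.0719] ((0.4592991769313812, -0.16497445106506348), 0.017269175499677658)
wide_cap 0.5 [250.7, 191.1] 283 [0.0553 0.0704 0.0734] [0.4965 0.1219] [0.5506 0.1789]
  face [0.5226 0.1472 0.0714] ((0.5236380100250244, 0.15040506422519684), 0.02879069745540619)
{'clock': 0.3, 'joint_pos': array([1.21899929e+00, 2.40915086e-01, 4.60019125e-03, 1.33522250e+00,
       6.04522576e-06, 1.57080390e+00]), 'joint_vel': array([-0.00029473, -0.00178359,  0.00255766,  0.00147477, -0.00133571,
        0.00024305]), 'tau': array([ 1.16318279e-03, -3.71850121e+01,  2.52249759e+01,  9.11320240e-03,
        8.42032159e-05,  3.04179231e-06]), 'eef_pos': array([0.1722382 , 0.46923315, 0.3035961 ]), 'tool_rot': array([ 1.74996578e-01,  9.84568972e-01, -3.64287006e-04, -6.78152458e-05]), 'ft_force': array([-0.09841201, -0.01157176,  0.07305029]), 'ft_torque': array([-0.02720597,  0.01196359,  0.04192218]), 'grasp_force': 0.0, 'grip_width': 0.08544449544705499}
```

```bash
python3 - <<'E'
import cv2
a=cv2.imread("pics/top1.png");b=cv2.imread("pics/side1.png")
cv2.imwrite("pics/c1.png",cv2.resize(a[130:290,140:420],None,fx=2.8,fy=2.8)); cv2.imwrite("pics/s1.png",b)
E
```

```text
(no output)
```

View pics/c1.png

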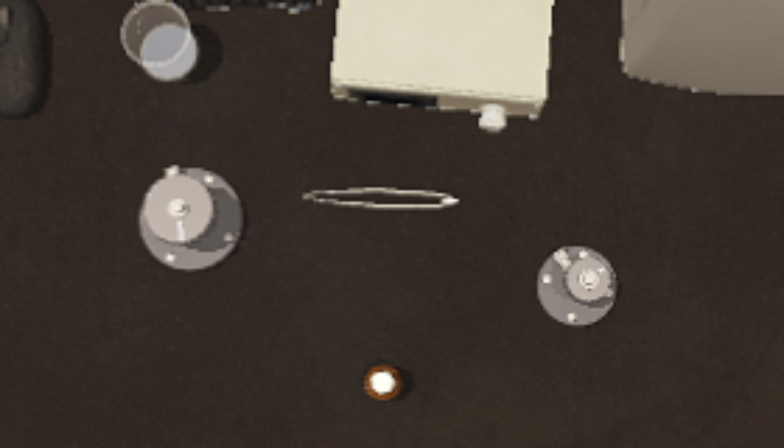

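View pics/s1.png

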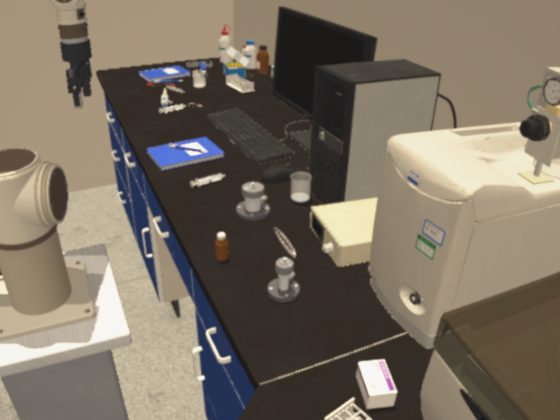

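The side and top pictures agree. The wide holder is on the left (top view about 206,206) and the narrow one on the right (about 343,228). The narrow cap's axis is near (0.4595, -0.1585), so I'm moving above it.

>>> step_arm(rows=[[[-40,-41,0],-5],[[-81,-82,0],-10],[[-122,-123,0],-15],[[-162,-164,0],-20],[[-203,-204,0],-25],[[-243,-245,0],-30],[[-284,-286,0],-35],[[-324,-327,0],-40],[[-365,-368,0],-45],[[-405,-409,0],-50],[[-446,-449,0],-55],[[-486,-490,0],-60]], claw=-1)

```text
clock: 1.8
eef_pos: [0.4603, -0.16, 0.304]
tool_rot: [-0.342, 0.94, -0.0, 0.0]
ft_force: [-0.1, 1.0, 0.1]
grip_width: 0.0855
grasp_force: 0.0
```

>>> step_arm(rows=[[[0,0,0],0],[[0,0,40],0],[[0,0,80],0],[[0,0,80],0],[[0,0,80],0]])

```text
clock: 2.42
eef_pos: [0.4602, -0.1577, 0.2253]
tool_rot: [-0.341, 0.94, -0.0, 0.001]
ft_force: [0.3, -0.5, 0.6]
grip_width: 0.0849
grasp_force: 0.0
```

```bash
python3 - <<'E'
from h import *
o=bot.get_obs(); print(o["joint_pos"].round(3),o["eef_pos"].round(4),o["tool_rot"].round(4),o["ft_torque"].round(3))
im,d=bot.camera("side"); cv2.imwrite("pics/s2.png",cv2.resize(im[150:320,180:400,::-1],None,fx=3,fy=3))
from scipy.spatial.transform import Rotation as R
print((R.from_quat(o["tool_rot"]).inv().apply(np.array([.4595,-.1585,.112])-o["eef_pos"])*1000).round(1))
E
```

```text
[-0.33   0.263 -0.176  1.129  0.    -1.026] [ 0.4602 -0.1577  0.2253] [-3.41e-01  9.40e-01 -5.00e-04  6.00e-04] [0.005 0.008 0.027]
[  1.2  -0.  113.3]
```

View pics/s2.png

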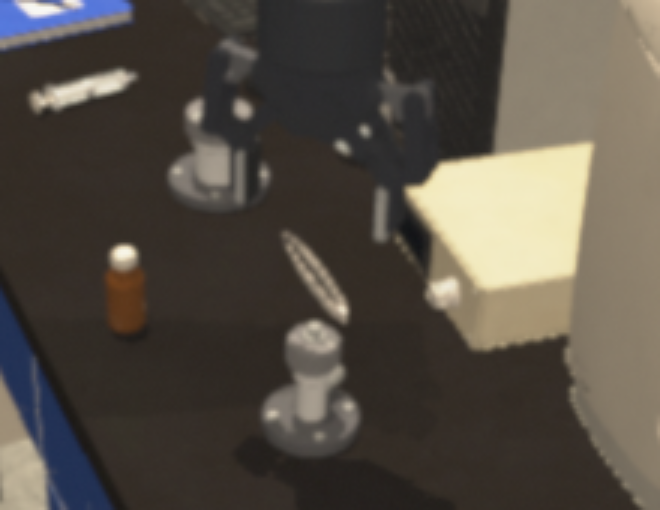

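The open fingers straddle the narrow cap at crop (313,350), and the path down is clear. Next I descend and close.

>>> step_arm(rows=[[[0,0,40],0],[[1,0,80],0],[[1,0,105],0],[[1,0,113],0],[[1,0,113],0]])

```text
clock: 3.1
eef_pos: [0.4598, -0.1589, 0.112]
tool_rot: [-0.341, 0.94, -0.001, 0.001]
ft_force: [-0.3, 0.1, 0.6]
grip_width: 0.0851
grasp_force: 0.0
```

>>> step_arm(rows=[[[0,0,0],0],[[0,0,0],0],[[0,0,0],0],[[0,0,0],0],[[0,0,0],0],[[0,0,0],0],[[0,0,0],0],[[0,0,0],0]], claw=1)

```text
clock: 4.1
eef_pos: [0.461, -0.1606, 0.1126]
tool_rot: [-0.34, 0.94, -0.003, 0.002]
ft_force: [2.7, -4.5, 3.7]
grip_width: 0.0325
grasp_force: 59.2
```

```bash
cat > st.py <<'E'
from h import *
o=bot.get_obs(); print(o["joint_pos"].round(3),o["eef_pos"].round(4),o["tool_rot"].round(3),"F",o["ft_force"].round(2),"T",o["ft_torque"].round(3),o["grip_width"],o["grasp_force"])
E
python3 st.py
```

```text
[-0.334  0.388 -0.333  0.843 -0.003 -1.028] [ 0.461  -0.1606  0.1126] [-0.34   0.94  -0.003  0.002] F [ 2.68 -4.5   3.73] T [-0.945 -0.314 -0.037] 0.032478690324217165 59.16760861873627
```

>>> step_arm(rows=[[[0,-1,0],8],[[0,-2,0.3],18],[[0,-2,0.5],28],[[0,-2,0.7],38],[[0,-2,0.8],48],[[0,-2,1],58],[[0,-2,1.2],68],[[0,-2,1.4],78],[[0,-2,1.5],88],[[0,-2,1.7],98],[[0,-2,1.9],108],[[0,-2,2],118]])

```text
clock: 5.6
eef_pos: [0.4611, -0.161, 0.1105]
tool_rot: [0.633, 0.774, 0.0, 0.002]
ft_force: [-1.2, -1.7, 7.0]
grip_width: 0.0323
grasp_force: 59.5
```

```bash
python3 st.py
```

```text
[-3.350e-01  3.930e-01 -3.320e-01  8.430e-01 -1.000e-03  1.035e+00] [ 0.4611 -0.161   0.1105] [0.633 0.774 0.    0.002] F [-1.23 -1.73  6.98] T [-0.248  0.297  0.066] 0.03234697149923249 59.50865685939789
```

>>> step_arm(rows=[[[0,0,0],0],[[0,0,0],0],[[0,0,0],0],[[0,0,0],0],[[0,0,0],0],[[0,0,0],0]], claw=-1)

```text
clock: 6.35
eef_pos: [0.4602, -0.1602, 0.1089]
tool_rot: [0.63, 0.776, -0.0, -0.0]
ft_force: [-0.1, -0.9, 0.3]
grip_width: 0.0856
grasp_force: 0.0
```

>>> step_arm(rows=[[[0,0,0],-8],[[0,0,0],-18],[[0,0,0],-28],[[0,0,0],-38],[[0,0,0],-48],[[0,0,0],-58],[[0,0,0],-68],[[0,0,0],-78],[[0,0,0],-88],[[0,0,0],-98],[[0,0,0],-108],[[0,0,0],-118]])

```text
clock: 7.85
eef_pos: [0.4602, -0.1603, 0.1089]
tool_rot: [-0.344, 0.939, 0.0, 0.0]
ft_force: [0.1, -0.3, -0.6]
grip_width: 0.0851
grasp_force: 0.0
```

>>> step_arm(rows=[[[0,0,0],0],[[0,0,0],0],[[0,0,0],0],[[0,0,0],0],[[0,0,0],0],[[0,0,0],0],[[0,0,0],0],[[0,0,0],0]], claw=1)

```text
clock: 8.85
eef_pos: [0.4609, -0.161, 0.1094]
tool_rot: [-0.34, 0.94, -0.001, 0.0]
ft_force: [0.7, -5.3, 2.7]
grip_width: 0.0328
grasp_force: 59.4
```

```bash
python3 st.py
```

```text
[-3.36e-01  3.95e-01 -3.32e-01  8.41e-01 -1.00e-03 -1.03e+00] [ 0.4609 -0.161   0.1094] [-0.34   0.94  -0.001  0.   ] F [ 0.75 -5.25  2.72] T [-0.956 -0.244 -0.047] 0.03283657204511263 59.40488934516907
```

>>> step_arm(rows=[[[0,-1,0.2],10],[[0,-1,0.4],20],[[0,-1,0.5],30],[[0,-1,0.7],40],[[0,-1,0.9],50],[[0,-1,1],60],[[0,-1,1.2],70],[[0,-1,1.4],80],[[0,-1,1.4],80]])

```text
clock: 9.98
eef_pos: [0.461, -0.1608, 0.108]
tool_rot: [0.343, 0.939, 0.0, 0.0]
ft_force: [-0.7, -1.2, 4.3]
grip_width: 0.0324
grasp_force: 59.6
```

```bash
python3 st.py
```

```text
[-0.336  0.398 -0.332  0.84   0.001  0.365] [ 0.461  -0.1608  0.108 ] [0.343 0.939 0.    0.   ] F [-0.74 -1.23  4.3 ] T [-0.401 -0.035 -0.103] 0.03239099827066513 59.55455303192139
```

>>> step_arm(rows=[[[0,0,0.1],6],[[0,0,0.2],12],[[0,0,0.3],18],[[0,0,0.3],18]])

```text
clock: 10.48
eef_pos: [0.461, -0.1608, 0.1077]
tool_rot: [0.486, 0.874, 0.0, 0.0]
ft_force: [0.1, -1.6, 6.1]
grip_width: 0.0327
grasp_force: 59.6
```

```bash
python3 st.py
```

```text
[-0.336  0.398 -0.333  0.839  0.001  0.678] [ 0.461  -0.1608  0.1077] [0.486 0.874 0.    0.   ] F [ 0.15 -1.61  6.09] T [-0.354 -0.016 -0.078] 0.032720381639603904 59.56412672996521
```

>>> step_arm(rows=[[[0,0,0.1],6],[[0,0,0.2],12],[[0,0,0.3],18],[[0,0,0.3],18]])

```text
clock: 10.98
eef_pos: [0.4611, -0.1608, 0.1074]
tool_rot: [0.616, 0.787, 0.0, 0.0]
ft_force: [0.3, -0.4, 4.9]
grip_width: 0.0328
grasp_force: 59.6
```

```bash
python3 st.py
```

```text
[-0.336  0.399 -0.333  0.838  0.001  0.993] [ 0.4611 -0.1608  0.1074] [0.616 0.787 0.    0.   ] F [ 0.31 -0.39  4.89] T [-0.31  -0.029 -0.071] 0.03276109887102189 59.57009732723236
```

>>> step_arm(rows=[[[0,0,0.1],6],[[0,0,0.2],12],[[0,0,0.3],18],[[0,0,0.3],18]])

```text
clock: 11.48
eef_pos: [0.4612, -0.1607, 0.1071]
tool_rot: [0.732, 0.682, 0.001, 0.0]
ft_force: [0.7, -1.3, 5.9]
grip_width: 0.0324
grasp_force: 59.6
```

```bash
python3 st.py
```

```text
[-3.360e-01  3.990e-01 -3.330e-01  8.370e-01  1.000e-03  1.306e+00] [ 0.4612 -0.1607  0.1071] [0.732 0.682 0.001 0.   ] F [ 0.69 -1.34  5.88] T [-0.283 -0.11  -0.041] 0.03239822930068844 59.58217442035675
```

>>> step_arm(rows=[[[0,0,0.1],6],[[0,0,0.2],12],[[0,0,0.3],18],[[0,0,0.3],18]])

```text
clock: 11.98
eef_pos: [0.4612, -0.1608, 0.1068]
tool_rot: [0.829, 0.559, 0.001, 0.0]
ft_force: [1.3, -0.9, 5.8]
grip_width: 0.0326
grasp_force: 59.6
```

```bash
python3 st.py
```

```text
[-3.36e-01  4.00e-01 -3.33e-01  8.37e-01  1.00e-03  1.62e+00] [ 0.4612 -0.1608  0.1068] [0.829 0.559 0.001 0.   ] F [ 1.34 -0.86  5.8 ] T [-0.351 -0.159 -0.051] 0.032566494618821114 59.59562301635742
```

>>> step_arm(rows=[[[0,0,0.1],6],[[0,0,0.2],12],[[0,0,0.3],18],[[0,0,0.3],18]])

```text
clock: 12.48
eef_pos: [0.4617, -0.1604, 0.1066]
tool_rot: [0.906, 0.423, 0.001, -0.0]
ft_force: [2.2, -0.1, 5.1]
grip_width: 0.0326
grasp_force: 59.8
```

```bash
python3 st.py
```

```text
[-0.335  0.4   -0.333  0.836  0.002  1.933] [ 0.4617 -0.1604  0.1066] [ 0.906  0.423  0.001 -0.   ] F [ 2.17 -0.12  5.14] T [ 0.01 -0.28  0.34] 0.0325914289264579 59.820202589035034
```

Moment about z jumped to 0.34 N m, so this looks like the stop. I'll press a little further to confirm.

>>> step_arm(rows=[[[0,0,0],5],[[0,0,0],10],[[0,0,0],10]])

```text
clock: 12.85
eef_pos: [0.4623, -0.16, 0.1066]
tool_rot: [0.939, 0.343, 0.002, -0.0]
ft_force: [4.5, 2.3, 3.1]
grip_width: 0.0326
grasp_force: 59.8
```

```bash
python3 st.py
```

```text
[-0.335  0.4   -0.333  0.835  0.003  2.106] [ 0.4623 -0.16    0.1066] [ 0.939  0.343  0.002 -0.   ] F [4.5  2.35 3.06] T [ 0.515 -0.918  0.618] 0.0325713474450373 59.80131268501282
```

At the stop: torque keeps rising to 0.62 N m. I release, go up and verify.

>>> step_arm(rows=[[[0,0,0],0],[[0,0,0],0],[[0,0,0],0],[[0,0,0],0],[[0,0,0],0],[[0,0,0],0]], claw=-1)

```text
clock: 13.6
eef_pos: [0.4608, -0.1611, 0.106]
tool_rot: [0.94, 0.341, -0.0, 0.0]
ft_force: [0.1, 0.2, 0.1]
grip_width: 0.0853
grasp_force: 0.0
```

>>> step_arm(rows=[[[0,0,-30],0],[[0,0,-80],0],[[0,0,-140],0],[[0,0,-190],0],[[0,0,-190],0],[[0,0,-190],0]])

```text
clock: 14.35
eef_pos: [0.4605, -0.1609, 0.2956]
tool_rot: [0.94, 0.341, -0.0, -0.0]
ft_force: [-0.3, -0.5, -0.7]
grip_width: 0.0854
grasp_force: 0.0
```

>>> step_arm(rows=[[[-60,0,0],0],[[-120,0,0],0],[[-160,0,0],0],[[-160,0,0],0],[[-160,0,0],0]])

```text
clock: 14.98
eef_pos: [0.3378, -0.2631, 0.2948]
tool_rot: [0.94, 0.341, -0.0, -0.001]
ft_force: [0.2, 0.6, 0.1]
grip_width: 0.0858
grasp_force: 0.0
```

```bash
python3 st.py; python3 - <<'E'
from h import *
for cam in("top","side"):
    im,d=bot.camera(cam)
    for t in("narrow_cap","wide_cap"):
        for r in bot.trace(t,cam)[:1]:
            P=pts(cam,r["pixels"],d); zt=np.percentile(P[:,2],[5,50,95]); print(cam,t,r["score"],r["uv"],len(P),zt.round(4))
    cv2.imwrite(f"pics/{cam}3.png",cv2.resize(im[130:290,140:420,::-1] if cam=="top" else im[150:320,180:400,::-1],None,fx=2.8,fy=2.8))
E
```

```text
[-0.662  0.105 -0.185  1.283  0.     1.785] [ 0.3378 -0.2631  0.2948] [ 0.94   0.341 -0.    -0.001] F [0.15 0.56 0.13] T [-0.029  0.023 -0.015] 0.08582467090001206 0.0
top narrow_cap 0.64 [345.8, 229.6] 205 [0.0158 0.0687 0.0723]
top wide_cap 0.75 [208.3, 202.7] 478 [0.0652 0.072  0.075 ]
side narrow_cap 0.67 [281.5, 270.4] 249 [0.0022 0.0676 0.0726]
```

View pics/top3.png

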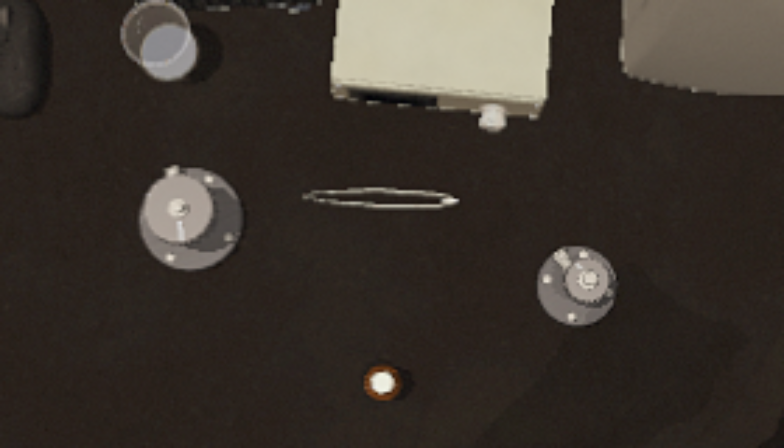

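View pics/side3.png

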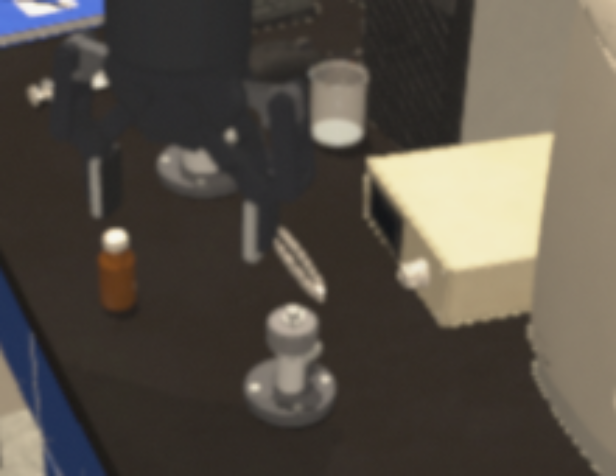

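The top view shows the wide cap's line unchanged (crop 180,230). The narrow cap (crop 588,280) has sunk by about 5 mm, to near z = 70. That fits the 4.8 rad turned up to the hard stop.

```bash
python3 -c "
from workcell import bot
print(bot.job_done())"
```

```text
the job is handed in; nothing more can be done
None
```

I screwed the narrow cap down to its hard stop in two grips with a full release between, never touched the wide cap, and handed the job in at about 15 s of the 56 s allowed; no verdict was returned.

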